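Pack the carrier for the microscope room

TASK

Pack the four-bay carrier for the microscope room: the capped jar goes in the large round bay, the dropper bottle in the small round bay, the black counting-chamber case flat in the long rectangular bay, and the slide mailer, which has slipped on end into the gap between the two freezer boxes, upright in the narrow slot, each resting on the floor of its bay. Stand the jar and the bottle up and set them down without dropping them. Leave the open jar and the flat-capped bottle standing where they are.

Things in the scene. Friction and masses are not known exactly. Their poses are not given: they have to be found in the camera images.
- jar: Capped sample jar: white plastic pot, 42 mm diameter, with a grey screw lid 46 mm in diameter; 60 mm tall in all (the lid is the top 16 mm, the body below it runs from 0 to 44 mm). About 120 g. Stands upright. Origin: centre of its underside, z up along its axis.
- open_jar: Look-alike that stays: the same white pot without a lid, open at the top (one sees into it), 42 mm diameter, 50 mm tall. Stands upright, loose. Origin: centre of its underside.
- bottle: Immersion-oil dropper bottle: amber glass body, 28 mm diameter, straight from 0 to 42 mm height, topped by a slim black dropper (20 mm collar narrowing to a 10 mm teat); 73 mm tall in all. About 60 g. Stands upright. Origin: centre of its underside, z up along its axis.
- flat_bottle: Look-alike that stays: the same 28 mm amber bottle, but closed by a wide flat black cap 31 mm in diameter; 56 mm tall in all. Stands upright, loose. Origin: centre of its underside.
- case: Counting-chamber case: black plastic box with a small steel clasp on either long side, 76 mm (its x) by 34 mm (its y) by 32 mm tall. About 90 g. Lies flat. Origin: centre of its underside.
- mailer: Slide mailer: flat white plastic box 40 mm (its x) by 12 mm (its y) by 84 mm tall (its z), about 50 g. It stands on end on the table in the 18 mm gap between two fixed freezer boxes, each 76 x 76 x 50 mm tall, one on its +y and one on its -y side, aligned with it, so only its top 34 mm is exposed. Origin: centre of its lower end.
- bay_jar: Large round bay: one of four fixed grey blocks set 2 by 2, in any order but turned alike, in a low fixed tray (the carrier). Each block is 104 mm (its x) by 76 mm (its y) by 44 mm tall, top 48 mm above the table; origin: centre of its underside; pocket central in its top, mouth chamfered 3 mm. This pocket: round, 62 mm diameter, 14 mm deep (floor 30 mm above the origin).
- bay_bottle: Small round bay: block as for bay_jar, with a central round pocket 44 mm in diameter and 14 mm deep (floor 30 mm above its origin).
- bay_case: Long rectangular bay: block as for bay_jar, with a central pocket 92 mm (its x) by 50 mm (its y), 14 mm deep (floor 30 mm above its origin).
- bay_slot: Narrow slot bay: block as for bay_jar, with a central upright slot 54 mm (its x) by 24 mm (its y), 40 mm deep (floor 4 mm above its origin); the standing mailer fits in it with its x along the block's x.

How it is judged:
At the end, for the whole second after the job is handed in: Jar, bottle, case and mailer rest on the floors of their own bays (15 mm from centre, -4 to +6 mm in height), tilted under 0.1 rad (mailer 0.4), at rest; open jar and flat-capped bottle stand within 30 mm of their start (horizontal distance between jar and bay_jar below 0.015 m and z of jar in the frame of bay_jar between 0.026 and 0.036 m and angle between each of jar, bottle, case's own z axis and vertical below 0.1 rad and linear speed of each of jar, bottle, case, mailer below 0.02 m/s and angular speed of each of jar, bottle, case, mailer below 0.2 rad/s and horizontal distance between bottle and bay_bottle below 0.015 m and z of bottle in the frame of bay_bottle between 0.026 and 0.036 m and horizontal distance between case and bay_case below 0.015 m and z of case in the frame of bay_case between 0.026 and 0.036 m and horizontal distance between mailer and bay_slot below 0.015 m and z of mailer in the frame of bay_slot between 0 and 0.01 m and angle between mailer's own z axis and vertical below 0.4 rad and distance of each of open_jar, flat_bottle from where it was at the start of the episode below 0.03 m and angle between each of open_jar, flat_bottle's own z axis and vertical below 0.2 rad); the robot touches nothing.
It fails at once if the open jar was moved more than 40 mm from its place (distance of open_jar from where it was at the start of the episode above 0.04 m).
It fails at once if the flat-capped bottle was moved more than 40 mm from its place (distance of flat_bottle from where it was at the start of the episode above 0.04 m).
It fails at once if the capped jar was dropped (free of the fingers and moving faster than 0.7 m/s, a fall of about 25 mm) (linear speed of jar above 0.7 m/s and contact force between the fingers and jar below 0.05 N).
It fails at once if the dropper bottle was dropped (free of the fingers and moving faster than 0.7 m/s, a fall of about 25 mm) (linear speed of bottle above 0.7 m/s and contact force between the fingers and bottle below 0.05 N).
It also fails if it takes over 104 s, if anything falls off the work surface, if the arm or the gripper's body presses on something with over 40 N, if the wrist force passes 120 N, or if a joint passes its speed limit or range.

ROBOT

A 7-joint arm with a two-finger parallel gripper is mounted at the origin on the work surface. World frame = base frame: x ahead of the robot, y to its left, z up, the work surface at z = 0. Lengths are in m, angles in rad, forces in N, time in s.
With the tool pointing down it reaches from about 0.4 to 0.9 m from the base axis. Payload 5.5 kg.
Tool frame: the origin (TCP) lies at the very end of the fingers, on their centre line; the grasp point (between the pads) lies 19 mm behind it; z points along the fingers, y is the line along which they close (so a half turn about z gives the same grasp; the last joint's range is limited). The gripper opens to 92 mm and grips with 3 to 60 N. Pads are 19 mm wide; open, the fingers measure 130 mm over their backs; the gripper's body (75 mm by 190 mm) begins 47 mm behind the grasp point.
Start: joints at [-0.971, 0.501, -0.427, 1.55, 0.221, 1.138, -0.21], TCP at [0.215, 0.613, 0.227] pointing down, gripper open.
Joint ranges: [-2.88, 2.88], [-0.31, 2.03], [-1.54, 1.56], [0.2, 2.42], [-1.41, 4.55], [0.19, 2.02], [-2.57, 2.57]. Speed limits (rad/s): [2.57, 2.57, 3.14, 3.14, 3.14, 3.14, 3.14].

INTERFACE

Orientations are given as a rotation vector (axis times angle).
In Python, from cell import status, viewer, ticket gives the robot as it stands. The module is installed in compiled form; this text tells all that it offers.
- The arm moves only by the tool arm_command, never from a script. Its argument "series" is a list of rows, each a list of 3 entries, a list of its own where there are three numbers: the opening, from 0 (shut) to 1 (fully open), then the shift along the tool's x, y, z in mm, then the turn, a rotation vector about the tool's x, y, z in degrees. A call has 1 to 20 rows; each row is the pose to reach, as a shift and turn from the pose commanded when the call began, along the tool's axes at that moment; what a row does not reach only later rows make up. A row lasts 1/12 s, in which the tool goes at most 41.7 mm and 7.16 degrees, less where a joint would pass 70% of its speed; a pose out of reach is approached as far as the arm can. A call with a gripper value outside its range is refused whole. The fingers move at their own pace and stop on an object; the grip force is fixed at half the most. Time passes only in rows, so rows that repeat a pose let the fingers close. It gives the time, the measured TCP pose, the force, the opening and the grip force at its end, in the units of the state.
- status.sense(): the state, without advancing time (a new reading comes with each control period).
- viewer.camera(name): name is "side" or "top" or "wrist"; returns the picture (480x640x3 uint8, red, green, blue); there is no depth.
- viewer.calibration(name): a dict with "mtx" (3x3 intrinsics, pixels), "rvec" (rotation vector, rad) and "tvec" (3), from world to camera coordinates, as OpenCV has them; the wrist camera has in their place "tool_from_camera" (4x4, takes a point from camera to tool coordinates, whose origin is the TCP and whose axes are the flange's). Camera axes: x right, y down, z forward; pixel columns grow to the right and rows downward; lengths in m; the calibration is good to about 2 mm. A picture is of the moment at which its call begins: read the wrist's pose just before it. calibration takes no time and is no camera call.
- ticket.hand_in(): hands the job in; it is judged then, once.
The state is a dict: "clock": time; "qpos": joint angles; "dq": joint speeds; "joint_efforts": joint torques, N m; "eef_pos": TCP position; "ee_rot": TCP orientation; "ft_force": force on the tool from outside, world axes, zero at the start; "wrist_torque": the same for the moment, N m; "finger_gap": finger opening in m; "grasp_force": force on a finger pad.
Only numpy, scipy, OpenCV 4.12 (cv2) and the standard library are available. Lean on these libraries where they do the work, as an engineer would, in place of code of your own. Each camera call takes 0.05 s, during which the arm holds its last target. There are 200 camera calls.

## Working session

There is one attempt and no reset: what is moved stays moved. The work goes in short steps, Python scripts to look and compute and a tool call to move; the robot and the scene stay as the last step left them, time stands still between calls to the robot, and variables do not carry over. Pictures are saved under pics/ and viewed, at most 14 in all, crops included, and the job is handed in when it is done.

Besides the shell and the picture viewer there is one more tool, called after ">>>" by a JSON object that holds its "method" and its "body". arm_command: Moves the arm, as the interface text tells. Its arguments: {"type":"object","properties":{"series":{"type":"array","items":{"type":"array"}}},"required":["series"]}

```bash
mkdir -p pics
python3 - <<'E'
from cell import status, viewer
import cv2
for n in ("top","side"):
    cv2.imwrite(f"pics/{n}0.png", viewer.camera(n)[:,:,::-1])
    print(n, viewer.calibration(n))
print(viewer.calibration("wrist")); print(status.sense())
E
```

```text
top {'mtx': array([[543.48954015,   0.        , 320.55037261],
       [  0.        , 543.48954015, 247.07799869],
       [  0.        ,   0.        ,   1.        ]]), 'rvec': array([ 2.12435652, -2.14296621,  0.14921181]), 'tvec': array([-0.00743292,  0.54615419,  0.95825689])}
side {'mtx': array([[505.196812  ,   0.        , 323.38318541],
       [  0.        , 505.196812  , 239.46793131],
       [  0.        ,   0.        ,   1.        ]]), 'rvec': array([ 2.25960187, -0.52086226,  0.26193463]), 'tvec': array([-0.52627688,  0.16149231,  0.83764094])}
{'mtx': array([[367.1360226 ,   0.        , 321.55484857],
       [  0.        , 367.1360226 , 235.68645537],
       [  0.        ,   0.        ,   1.        ]]), 'tool_from_camera': array([[ 2.87072175e-04, -9.58732712e-01, -2.84308819e-01,
         7.64283351e-02],
       [ 9.99999928e-01,  3.45601665e-04, -1.55702055e-04,
        -1.68590273e-03],
       [ 2.47534254e-04, -2.84308754e-01,  9.58732742e-01,
        -1.57571662e-01],
       [ 0.00000000e+00,  0.00000000e+00,  0.00000000e+00,
         1.00000000e+00]])}
{'clock': 0.1, 'qpos': array([-0.9708086 ,  0.50176837, -0.42679057,  1.5513214 ,  0.22081497,
        1.13829996, -0.21032206]), 'dq': array([-0.00113397, -0.00328739, -0.00189519, -0.00285593,  0.0002991 ,
       -0.00087855,  0.00084157]), 'joint_efforts': array([-1.08220585e-02, -5.67874038e+01, -5.83859503e+00, -2.79917228e+01,
       -6.89797592e-02,  2.40810035e-02,  2.61205935e-05]), 'eef_pos': array([0.21464329, 0.61288053, 0.22578163]), 'ee_rot': array([-5.26451430e-01, -3.09682478e+00,  2.68578704e-03]), 'ft_force': array([-0.11226021, -0.84007982, -0.0871238 ]), 'wrist_torque': array([-0.02170569,  0.03592578,  0.02614698]), 'grasp_force': 0.0, 'finger_gap': 0.09201600651495456}
```

View pics/top0.png

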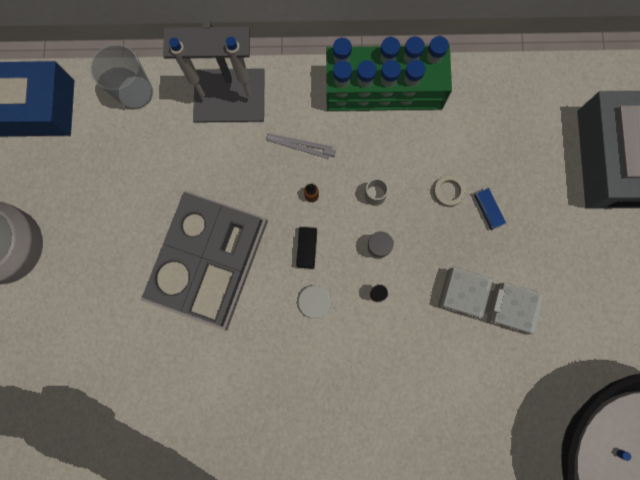

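View pics/side0.png

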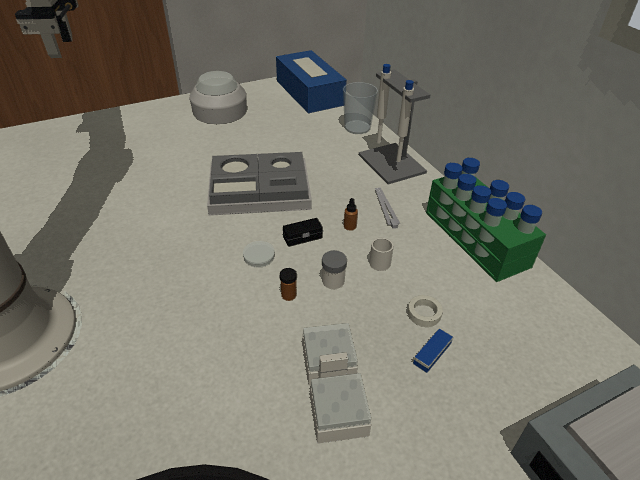

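The top view shows the carrier (jar bay at 173,278, bottle bay 194,224, slot 233,239, case bay 211,292). Also visible are the dropper bottle at (312,193), jar (380,244), open jar (376,191), flat bottle (378,293), case (307,248) and boxes (467,293)/(518,307), with the mailer near (498,300). The side view agrees.

```bash
cat > h.py <<'E'
import cv2, numpy as np
from scipy.spatial.transform import Rotation as R
from cell import status, viewer
def cam(name, s=None):
    c=viewer.calibration(name); K=c['mtx']
    if name!='wrist':
        Rw=cv2.Rodrigues(c['rvec'])[0]; return K,Rw.T,-Rw.T@c['tvec']
    s=s or status.sense(); T=c['tool_from_camera']; Rt=R.from_rotvec(s['ee_rot']).as_matrix()
    return K,Rt@T[:3,:3],s['eef_pos']+Rt@T[:3,3]
def plane(C,uv,z):
    K,Rc,o=C; uv=np.atleast_2d(np.float64(uv)); d=np.c_[uv,np.ones(len(uv))]@np.linalg.inv(K).T@Rc.T
    return o+d*((z-o[2])/d[:,2])[:,None]
def proj(C,P):
    K,Rc,o=C; p=(np.atleast_2d(P)-o)@Rc@K.T; return p[:,:2]/p[:,2:]
def shift(P,yaw=None):
    """tool-frame shift (mm) to world TCP P, and turn about tool z (deg) so that tool y lies along yaw"""
    s=status.sense(); Rt=R.from_rotvec(s['ee_rot']).as_matrix()
    out=(Rt.T@(np.array(P)-s['eef_pos'])*1000).round(1)
    y=np.arctan2(Rt[1,1],Rt[0,1]); t=None
    if yaw is not None: t=(np.degrees(-(yaw-y))+90)%180-90   # tool z points down
    return out,t
E
python3 - <<'E'
from h import *
im=cv2.imread("pics/top0.png"); C=cam("top"); print("cam",C[2],"origin px",proj(C,[0,0,0]),"x,y",proj(C,[[.5,0,0],[.5,.3,0]]))
cv2.imwrite("pics/a.png",np.hstack([cv2.resize(im[185:335,140:270],None,fx=3,fy=3,interpolation=2),cv2.resize(im[185:335,290:400],None,fx=3,fy=3,interpolation=2)]))
hsv=cv2.cvtColor(im,cv2.COLOR_BGR2HSV)
g=im.max(2)
def cont(mask,roi,z,tag):
    x0,y0,x1,y1=roi; m=np.zeros_like(mask); m[y0:y1,x0:x1]=mask[y0:y1,x0:x1]
    c=max(cv2.findContours(m,0,1)[0],key=cv2.contourArea)
    r=cv2.minAreaRect(c); w=plane(C,cv2.boxPoints(r),z)
    wc=plane(C,r[0],z)[0]; e=w[1]-w[0]; f=w[2]-w[1]
    print(tag,np.round(r[0],1),"->",wc.round(4),"sides",np.hypot(*e[:2]).round(4),np.hypot(*f[:2]).round(4),"dirs",np.degrees(np.arctan2(e[1],e[0])).round(1),np.degrees(np.arctan2(f[1],f[0])).round(1))
dark=(g<45).astype(np.uint8)
cont(dark,(290,220,330,275),.032,"case")
cont(((g<125)&(g>40)).astype(np.uint8),(130,180,275,335),.048,"carrier")
br=(g>135).astype(np.uint8)
for t,r,z in (("jarbay",(152,256,194,300),.034),("botbay",(179,210,208,238),.034),("casebay",(191,262,232,323),.034),("slot",(222,222,244,256),.008)): cont(br,r,z,t)
for (u,v) in ((380,244),(376,191),(312,193),(378,293),(497,300)): print(u,v,im[v,u],plane(C,(u,v),.06).round(3))
E
```

```text
cam [ 0.39156103 -0.02686639  1.03080264] origin px [[316.33468175 556.83741097]] x,y [[314.68643376 274.45833495]
 [157.93938638 275.88848461]]
case [305.9 247.5] -> [0.5472 0.0152 0.032 ] sides 0.0753 0.033 dirs -4.6 -95.3
carrier [204.2 259.2] -> [0.5249 0.2009 0.048 ] sides 0.219 0.1751 dirs -18.4 -111.3
jarbay [172.5 278. ] -> [0.4923 0.262  0.034 ] sides 0.0541 0.0556 dirs -90.5 -178.2
botbay [193.5 224.5] -> [0.5926 0.226  0.034 ] sides 0.0359 0.0363 dirs -90.6 -178.5
casebay [211.4 291.7] -> [0.4663 0.1894 0.034 ] sides 0.0881 0.0448 dirs -19.3 -110.9
slot [232.  239.4] -> [0.568  0.1577 0.008 ] sides 0.0464 0.0091 dirs -20.2 -111.9
380 244 [80 81 84] [[ 0.548 -0.12   0.06 ]]
376 191 [86 93 97] [[ 0.646 -0.115  0.06 ]]
312 193 [22 23 29] [[0.644 0.002 0.06 ]]
378 293 [25 26 27] [[ 0.459 -0.114  0.06 ]]
497 300 [135 143 142] [[ 0.445 -0.324  0.06 ]]
```

View pics/a.png

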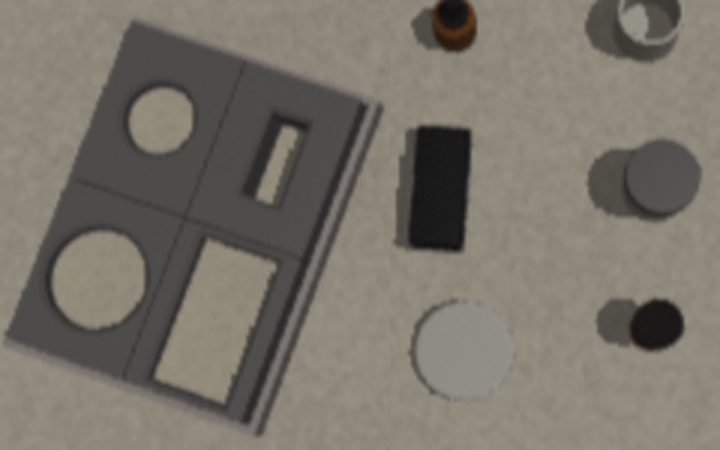

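The crop shows the carrier's cross at top px ≈ (201,257), blocks turned about -19°, and clear tops for jar, bottle and case. Next I'll hover over the carrier for a wrist look.

>>> {"method": "arm_command", "body": {"series": [[1, [-429, -288, -20], [0, 0, 0]], [1, [-429, -288, -20], [0, 0, 0]], [1, [-429, -288, -20], [0, 0, 0]], [1, [-429, -288, -20], [0, 0, 0]], [1, [-429, -288, -20], [0, 0, 0]], [1, [-429, -288, -20], [0, 0, 0]], [1, [-429, -288, -20], [0, 0, 0]], [1, [-429, -288, -20], [0, 0, 0]], [1, [-429, -288, -20], [0, 0, 0]], [1, [-429, -288, -20], [0, 0, 0]], [1, [-429, -288, -20], [0, 0, 0]], [1, [-429, -288, -20], [0, 0, 0]], [1, [-429, -288, -20], [0, 0, 0]], [1, [-429, -288, -20], [0, 0, 0]], [1, [-429, -288, -20], [0, 0, 0]], [1, [-429, -288, -20], [0, 0, 0]], [1, [-429, -288, -20], [0, 0, 0]]]}}

```text
clock: 1.52
eef_pos: [0.5233, 0.2018, 0.2465]
ee_rot: [-0.522, -3.097, -0.001]
ft_force: [0.1, -0.2, 0.3]
finger_gap: 0.0921
grasp_force: 0.0
```

Run:
```python
from h import *
import json
s=status.sense(); im=viewer.camera("wrist")[:,:,::-1].copy(); cv2.imwrite("pics/w1.png",im)
json.dump([s['eef_pos'].tolist(),s['ee_rot'].tolist()],open("w1.json","w"))
print(s['clock'],s['eef_pos'],s['ee_rot'])
```

```text
1.5167 [0.52328661 0.20178611 0.24650247] [-5.21732956e-01 -3.09694893e+00 -7.90317333e-04]
```

View pics/w1.png

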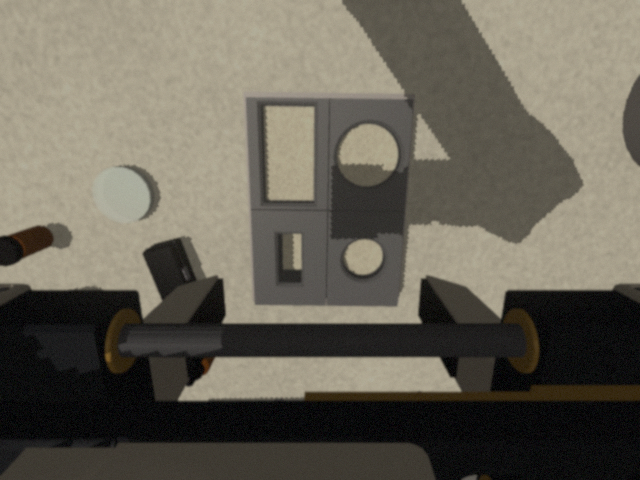

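The wrist view shows the carrier's cross at (329,210), with the dividing line running from (329,97) to (327,304), so the tool is already aligned with the blocks. Now I'll work out the positions.

Run:
```python
from h import *
import json
p,r=json.load(open("w1.json")); W=cam("wrist",{'eef_pos':np.array(p),'ee_rot':np.array(r)}); T=cam("top"); S=cam("side")
print("cross wrist",plane(W,(328.5,210),.048).round(4),"top",plane(T,(201,257.3),.048).round(4))
L=plane(W,[(329,97),(327,304)],.048); print("ex wrist deg",np.degrees(np.arctan2(*(L[1]-L[0])[1::-1])))
Rt=R.from_rotvec(r).as_matrix(); print("tool x,y",Rt[:,0],Rt[:,1])
im=cv2.imread("pics/top0.png"); g=im.max(2).astype(int); sat=im.max(2).astype(int)-im.min(2)
def big(m,roi):
    x0,y0,x1,y1=roi; k=np.zeros(m.shape,np.uint8); k[y0:y1,x0:x1]=m[y0:y1,x0:x1]
    return max(cv2.findContours(k,0,1)[0],key=cv2.contourArea)
(c,rad)=cv2.minEnclosingCircle(big((g<100)&(g>72),(366,228,398,262))); print("lid",c,rad,plane(T,c,.06).round(4),"diam",rad*2*.97/543)
(c,rad)=cv2.minEnclosingCircle(big((g<40)&(sat<15),(300,180,325,205))); print("teat/collar",c,rad,plane(T,c,.058).round(4))
c=big((sat>35),(300,180,325,206)); (cc,rad)=cv2.minEnclosingCircle(c); print("amber",cc,rad,plane(T,cc,.042).round(4))
b=big(g>120,(440,265,495,320));
ti=im[255:345,430:550]; cv2.imwrite("pics/b.png",np.hstack([cv2.resize(ti,(480,360),interpolation=2),cv2.resize(cv2.imread("pics/side0.png")[315:445,290:380],(249,360),interpolation=2)]))
```

```text
cross wrist [[0.5272 0.2059 0.048 ]] top [[0.5284 0.2069 0.048 ]]
ex wrist deg -19.36971028381004
tool x,y [-0.94480392  0.32763454  0.00107343] [3.27635050e-01 9.44804300e-01 3.29547363e-04]
lid (377.8333435058594, 245.5) 15.820260047912598 [[ 0.5452 -0.1159  0.06  ]] diam 0.056521739397698785
teat/collar (310.5227355957031, 188.90908813476562) 4.652530193328857 [[0.6523 0.0052 0.058 ]]
amber (310.9615478515625, 191.0) 7.243228435516357 [[0.6526 0.005  0.042 ]]
```

View pics/b.png

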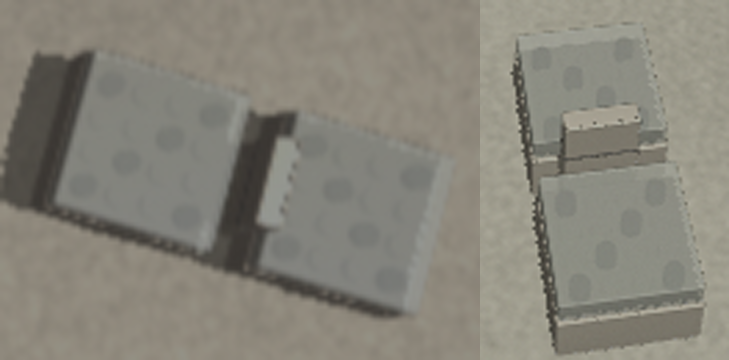

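The crop shows the mailer top centred at top px ≈ (500,300.5), about 40 mm long and turned with the boxes. Next I'll look closely at the jar.

>>> {"method": "arm_command", "body": {"series": [[1, [-189, -297, 57], [0, 0, 0]], [1, [-189, -297, 57], [0, 0, 0]], [1, [-189, -297, 57], [0, 0, 0]], [1, [-189, -297, 57], [0, 0, 0]], [1, [-189, -297, 57], [0, 0, 0]], [1, [-189, -297, 57], [0, 0, 0]], [1, [-189, -297, 57], [0, 0, 0]], [1, [-189, -297, 57], [0, 0, 0]], [1, [-189, -297, 57], [0, 0, 0]], [1, [-189, -297, 57], [0, 0, 0]], [1, [-189, -297, 57], [0, 0, 0]], [1, [-189, -297, 57], [0, 0, 0]]]}}

```text
clock: 2.57
eef_pos: [0.6049, -0.1404, 0.1896]
ee_rot: [-0.523, -3.097, -0.002]
ft_force: [0.3, 0.5, 0.3]
finger_gap: 0.0919
grasp_force: 0.0
```

```bash
cat >> h.py <<'E'
import json
def shot(name):
    s=status.sense(); im=viewer.camera("wrist")[:,:,::-1].copy(); cv2.imwrite(f"pics/{name}.png",im)
    json.dump([s['eef_pos'].tolist(),s['ee_rot'].tolist()],open(name+".json","w")); print(s['clock'],s['eef_pos'].round(4),s['ee_rot'].round(3))
def wcam(name):
    p,r=json.load(open(name+".json")); return cam("wrist",{'eef_pos':np.array(p),'ee_rot':np.array(r)})
E
python3 -c "
from h import *
shot('w2'); W=wcam('w2'); print(proj(W,[[.547,-.121,.06],[.5472,.0152,.032],[.6526,.005,.042]]))"
```

```text
2.5667 [ 0.6049 -0.1404  0.1896] [-5.230e-01 -3.097e+00 -2.000e-03]
[[322.76451615 148.05106505]
 [483.36453668  89.14511193]
 [502.42582287 217.11110679]]
```

View pics/w2.png

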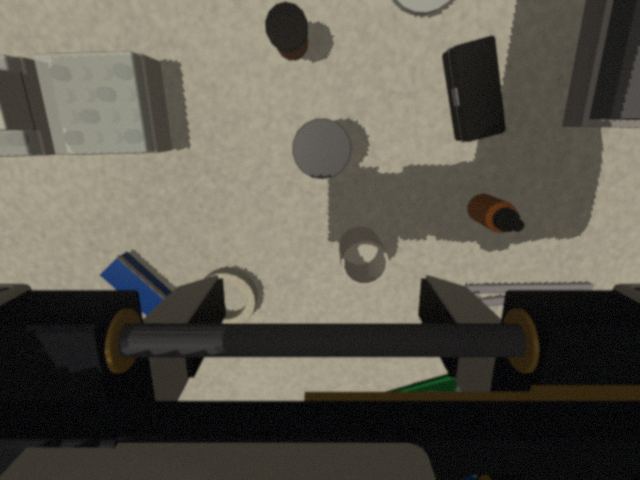

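The jar lid is at (322,148), as predicted, so its position is confirmed. The case top is near (481,88) and the bottle shoulder near (497,214). Grasping the jar by its lid.

>>> {"method": "arm_command", "body": {"series": [[1, [61, -1, 40], [0, 0, 0]], [1, [61, -1, 60], [0, 0, 0]], [1, [61, -1, 100], [0, 0, 0]], [1, [61, -1, 140], [0, 0, 0]], [1, [61, -1, 159], [0, 0, 0]], [1, [61, -1, 159], [0, 0, 0]], [1, [61, -1, 159], [0, 0, 0]], [0, [61, -1, 159], [0, 0, 0]], [0, [61, -1, 159], [0, 0, 0]], [0, [61, -1, 159], [0, 0, 0]], [0, [61, -1, 159], [0, 0, 0]], [0, [61, -1, 159], [0, 0, 0]], [0, [61, -1, 159], [0, 0, 0]], [0, [61, -1, 159], [0, 0, 0]]]}}

```text
clock: 3.78
eef_pos: [0.547, -0.1237, 0.031]
ee_rot: [0.527, 3.097, 0.0]
ft_force: [-0.7, 0.7, 1.9]
finger_gap: 0.0498
grasp_force: 0.4
```

```bash
python3 -c "
from h import *
W=wcam('w2');print(plane(W,(497,214.5),.042),plane(W,(514,221),.07),plane(W,(481,88),.032))
X=np.array([.5278,.2064]);a=np.radians(-19.4);ex=np.array([np.cos(a),np.sin(a)]);ey=np.array([-ex[1],ex[0]])
for n,i,j in (('jar',-1,1),('bottle',1,1),('slot',1,-1),('case',-1,-1)): print(n,(X+52*i*ex/1e3+38*j*ey/1e3).round(4))
b=X-.052*ex+.038*ey
print(shift([*b,.12]),shift([*b,.065]),status.sense()['finger_gap'])
print('mailer',plane(cam('top'),(500,300.5),.084))"
```

```text
[[0.6488209  0.00107434 0.042     ]] [[0.64759632 0.00169923 0.07      ]] [[0.54574328 0.01358986 0.032     ]]
jar [0.4914 0.2595]
bottle [0.5895 0.225 ]
slot [0.5642 0.1533]
case [0.4661 0.1878]
(array([179.2, 343.3, -89. ]), None) (array([179.2, 343.3, -34. ]), None) 0.049836080740653176
mailer [[ 0.4430495  -0.32216887  0.084     ]]
```

>>> {"method": "arm_command", "body": {"series": [[0, [0, 0, 0], [0, 0, 0]], [0, [0, 0, 0], [0, 0, 0]], [0, [0, 0, 0], [0, 0, 0]], [0, [0, 0, 0], [0, 0, 0]]]}}

```text
clock: 4.12
eef_pos: [0.5471, -0.1236, 0.0309]
ee_rot: [0.526, 3.097, 0.0]
ft_force: [-0.0, -1.1, 3.0]
finger_gap: 0.0447
grasp_force: 30.0
```

>>> {"method": "arm_command", "body": {"series": [[0, [0, 0, -30], [0, 0, 0]], [0, [0, 0, -65], [0, 0, 0]], [0, [10, 20, -90], [0, 0, 0]], [0, [25, 50, -90], [0, 0, 0]], [0, [43, 83, -90], [0, 0, 0]], [0, [60, 116, -90], [0, 0, 0]], [0, [78, 150, -90], [0, 0, 0]], [0, [95, 183, -90], [0, 0, 0]], [0, [113, 216, -90], [0, 0, 0]], [0, [130, 250, -90], [0, 0, 0]], [0, [147, 282, -90], [0, 0, 0]], [0, [160, 307, -90], [0, 0, 0]], [0, [170, 327, -90], [0, 0, 0]], [0, [176, 338, -90], [0, 0, 0]], [0, [179, 343, -90], [0, 0, 0]], [0, [179, 343, -90], [0, 0, 0]], [0, [179, 343, -90], [0, 0, 0]], [0, [179, 343, -90], [0, 0, 0]]]}}

```text
clock: 5.62
eef_pos: [0.4918, 0.2568, 0.1204]
ee_rot: [-0.531, -3.096, 0.002]
ft_force: [0.3, -0.9, -1.0]
finger_gap: 0.0452
grasp_force: 30.0
```

```bash
python3 -c "
from h import *
shot('w3'); print(shift([.4914,.2595,.065]),status.sense()['grasp_force'])"
```

```text
5.6167 [0.4918 0.2568 0.1204] [-5.310e-01 -3.096e+00  2.000e-03]
(array([ 1.3,  2.4, 55.5]), None) 29.99979017477017
```

View pics/w3.png

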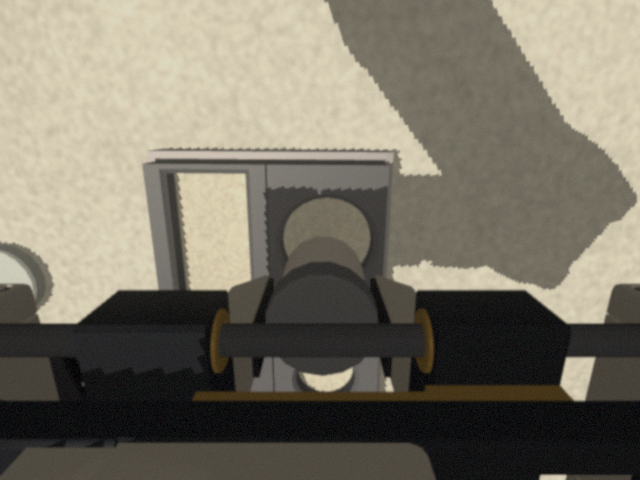

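The jar is held upright, with the pocket rim at about (327,238) just ahead and below, consistent with the computed offset. Lowering.

>>> {"method": "arm_command", "body": {"series": [[0, [1, 2, 15], [0, 0, 0]], [0, [1, 2, 30], [0, 0, 0]], [0, [1, 2, 42], [0, 0, 0]], [0, [1, 2, 49], [0, 0, 0]], [0, [1, 2, 52], [0, 0, 0]], [0, [1, 2, 54], [0, 0, 0]], [0, [1, 2, 55], [0, 0, 0]], [0, [1, 2, 55], [0, 0, 0]], [0, [1, 2, 55], [0, 0, 0]]]}}

```text
clock: 6.42
eef_pos: [0.4913, 0.2617, 0.0662]
ee_rot: [0.526, 3.096, 0.001]
ft_force: [0.4, -0.2, -0.7]
finger_gap: 0.045
grasp_force: 30.0
```

>>> {"method": "arm_command", "body": {"series": [[0, [0, 0, 1], [0, 0, 0]], [0, [0, 0, 1], [0, 0, 0]], [0.2, [0, 0, 1], [0, 0, 0]], [0.4, [0, 0, 1], [0, 0, 0]], [0.65, [0, 0, 1], [0, 0, 0]], [0.65, [0, 0, 1], [0, 0, 0]], [0.65, [0, 0, 1], [0, 0, 0]], [0.65, [0, 0, -20], [0, 0, 0]], [0.65, [0, 0, -55], [0, 0, 0]], [0.65, [0, 0, -95], [0, 0, 0]], [0.65, [0, 0, -120], [0, 0, 0]], [0.65, [0, 0, -120], [0, 0, 0]]]}}

```text
clock: 7.42
eef_pos: [0.4946, 0.2637, 0.1921]
ee_rot: [0.525, 3.089, 0.011]
ft_force: [0.5, 0.4, 0.0]
finger_gap: 0.0594
grasp_force: 0.0
```

```bash
python3 -c "
from h import *
b=[.648,.0015]; a=np.radians(-19.4)
print(status.sense()['clock'],shift([*b,.18]),shift([b[0]+.07*np.cos(a),b[1]+.07*np.sin(a),.18]))"
```

```text
7.4167 (array([-231.4, -196.9,   12.2]), None) (array([-301.4, -197. ,   12.7]), None)
```

>>> {"method": "arm_command", "body": {"series": [[0.65, [-35, -20, 0], [0, 0, 0]], [0.65, [-65, -42, 0], [0, 0, 0]], [0.65, [-95, -62, 0], [0, 0, 0]], [0.65, [-130, -85, 0], [0, 0, 0]], [0.65, [-165, -108, 0], [0, 0, 0]], [0.65, [-200, -130, 0], [0, 0, 0]], [0.65, [-235, -155, 0], [0, 0, 0]], [0.65, [-265, -175, 0], [0, 0, 0]], [0.65, [-285, -190, 0], [0, 0, 0]], [0.65, [-291, -197, 0], [0, 0, 0]], [0.65, [-291, -197, 0], [0, 0, 0]], [0.65, [-291, -197, 0], [0, 0, 0]], [0.65, [-291, -197, 0], [0, 0, 0]]]}}

```text
clock: 8.5
eef_pos: [0.6996, -0.0177, 0.1854]
ee_rot: [-0.522, -3.096, -0.002]
ft_force: [-0.2, 0.1, 0.3]
finger_gap: 0.0597
grasp_force: 0.0
```

```bash
python3 -c "
from h import *
shot('w4'); W=wcam('w4'); print(proj(W,[[.648,.0015,0],[.648,.0015,.042],[.648,.0015,.073]]))"
```

```text
8.5 [ 0.6996 -0.0177  0.1854] [-5.220e-01 -3.096e+00 -2.000e-03]
[[324.60625792 151.61864404]
 [325.07858045 154.91697619]
 [325.51930528 157.99465459]]
```

View pics/w4.png

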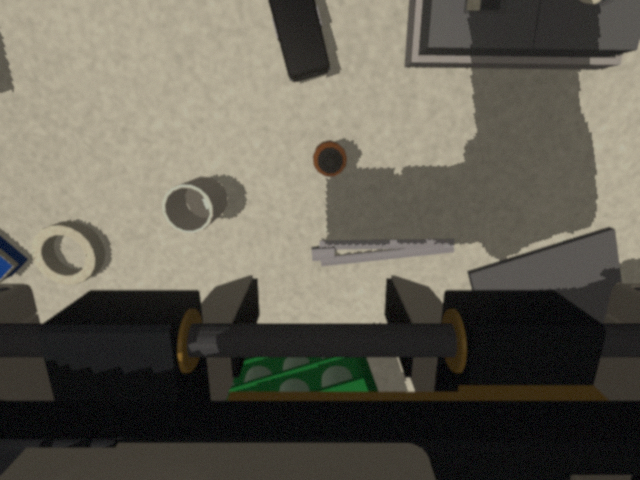

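The bottle is seen from straight above at (330,158), i.e. at about (0.652, 0.005), which agrees with the top view. Grasping its body.

>>> {"method": "arm_command", "body": {"series": [[0.65, [35, 4, 20], [0, 0, 0]], [0.65, [52, 6, 40], [0, 0, 0]], [0.65, [52, 6, 60], [0, 0, 0]], [0.65, [52, 6, 85], [0, 0, 0]], [0.65, [52, 6, 120], [0, 0, 0]], [0.65, [52, 6, 150], [0, 0, 0]], [0.65, [52, 6, 167], [0, 0, 0]], [0.65, [52, 6, 167], [0, 0, 0]], [0.65, [52, 6, 167], [0, 0, 0]], [0, [52, 6, 167], [0, 0, 0]], [0, [52, 6, 167], [0, 0, 0]], [0, [52, 6, 167], [0, 0, 0]], [0, [52, 6, 167], [0, 0, 0]], [0, [52, 6, 167], [0, 0, 0]], [0, [52, 6, 167], [0, 0, 0]], [0, [52, 6, 167], [0, 0, 0]], [0, [52, 6, 167], [0, 0, 0]]]}}

```text
clock: 9.97
eef_pos: [0.6541, 0.0023, 0.0196]
ee_rot: [0.526, 3.096, 0.001]
ft_force: [-0.9, 0.5, 6.6]
finger_gap: 0.0269
grasp_force: 30.0
```

```bash
python3 -c "
from h import *
print(shift([.590,.2255,.12]),shift([.590,.2255,.053]),status.sense()['finger_gap'])"
```

```text
(array([ 134.1,  189.5, -100.5]), None) (array([134.2, 189.5, -33.5]), None) 0.02690410551526637
```

>>> {"method": "arm_command", "body": {"series": [[0, [0, 0, -25], [0, 0, 0]], [0, [0, 0, -60], [0, 0, 0]], [0, [5, 7, -95], [0, 0, 0]], [0, [18, 25, -100], [0, 0, 0]], [0, [36, 51, -100], [0, 0, 0]], [0, [55, 78, -100], [0, 0, 0]], [0, [74, 105, -100], [0, 0, 0]], [0, [93, 131, -100], [0, 0, 0]], [0, [110, 156, -100], [0, 0, 0]], [0, [123, 174, -100], [0, 0, 0]], [0, [131, 185, -100], [0, 0, 0]], [0, [134, 190, -100], [0, 0, 0]], [0, [134, 190, -100], [0, 0, 0]], [0, [134, 190, -100], [0, 0, 0]], [0, [134, 190, -100], [0, 0, 0]]]}}

```text
clock: 11.22
eef_pos: [0.5906, 0.223, 0.1185]
ee_rot: [0.531, 3.096, -0.003]
ft_force: [-0.5, -0.8, -1.2]
finger_gap: 0.0274
grasp_force: 30.0
```

```bash
python3 -c "
from h import *
print(shift([.590,.2255,.0536]),status.sense()['grasp_force'])"
```

```text
(array([ 1.5,  2.3, 64.9]), None) 29.999690372496843
```

>>> {"method": "arm_command", "body": {"series": [[0, [0, 0, 20], [0, 0, 0]], [0, [0, 0, 35], [0, 0, 0]], [0, [0, 0, 48], [0, 0, 0]], [0, [0, 0, 57], [0, 0, 0]], [0, [0, 0, 62], [0, 0, 0]], [0, [0, 0, 65], [0, 0, 0]], [0, [0, 0, 66], [0, 0, 0]], [0, [0, 0, 66], [0, 0, 0]], [0, [0, 0, 66], [0, 0, 0]]]}}

```text
clock: 11.97
eef_pos: [0.5905, 0.2256, 0.0536]
ee_rot: [0.527, 3.096, 0.001]
ft_force: [-1.0, -1.4, 2.8]
finger_gap: 0.0271
grasp_force: 30.0
```

>>> {"method": "arm_command", "body": {"series": [[0.15, [0, 0, 0], [0, 0, 0]], [0.3, [0, 0, 0], [0, 0, 0]], [0.55, [0, 0, 0], [0, 0, 0]], [0.55, [0, 0, 0], [0, 0, 0]], [0.55, [0, 0, 0], [0, 0, 0]], [0.55, [0, 0, -20], [0, 0, 0]], [0.55, [0, 0, -60], [0, 0, 0]], [0.55, [0, 0, -100], [0, 0, 0]], [0.55, [0, 0, -150], [0, 0, 0]], [0.55, [0, 0, -150], [0, 0, 0]]]}}

```text
clock: 12.8
eef_pos: [0.5935, 0.228, 0.2105]
ee_rot: [0.524, 3.088, 0.01]
ft_force: [1.0, 1.2, 0.9]
finger_gap: 0.0506
grasp_force: 0.0
```

```bash
python3 -c "
from h import *
print(status.sense()['clock'],shift([.500,-.342,.20]))"
```

```text
12.8 (array([ -99.8, -568.9,    6.8]), None)
```

>>> {"method": "arm_command", "body": {"series": [[0.55, [-100, -568, 0], [0, 0, 0]], [0.55, [-100, -568, 0], [0, 0, 0]], [0.55, [-100, -568, 0], [0, 0, 0]], [0.55, [-100, -568, 0], [0, 0, 0]], [0.55, [-100, -568, 0], [0, 0, 0]], [0.55, [-100, -568, 0], [0, 0, 0]], [0.55, [-100, -568, 0], [0, 0, 0]], [0.55, [-100, -568, 0], [0, 0, 0]], [0.55, [-100, -568, 0], [0, 0, 0]], [0.55, [-100, -568, 0], [0, 0, 0]], [0.55, [-100, -568, 0], [0, 0, 0]], [0.55, [-100, -568, 0], [0, 0, 0]], [0.55, [-100, -568, 0], [0, 0, 0]], [0.55, [-100, -568, 0], [0, 0, 0]], [0.55, [-100, -568, 0], [0, 0, 0]], [0.55, [-100, -568, 0], [0, 0, 0]], [0.55, [-100, -568, 0], [0, 0, 0]], [0.55, [-100, -568, 0], [0, 0, 0]], [0.55, [-100, -568, 0], [0, 0, 0]]]}}

```text
clock: 14.38
eef_pos: [0.4974, -0.3412, 0.2026]
ee_rot: [0.522, 3.098, 0.002]
ft_force: [0.1, 0.3, 0.9]
finger_gap: 0.0505
grasp_force: 0.0
```

```bash
python3 -c "
from h import *
shot('w5'); W=wcam('w5'); print(proj(W,[[.443,-.322,.084]])); cv2.imwrite('pics/w5c.png',cv2.resize(cv2.imread('pics/w5.png')[0:300,120:520],(800,600)))"
```

```text
14.3833 [ 0.4974 -0.3412  0.2026] [5.220e-01 3.098e+00 2.000e-03]
[[324.23041871 153.4649779 ]]
```

View pics/w5c.png

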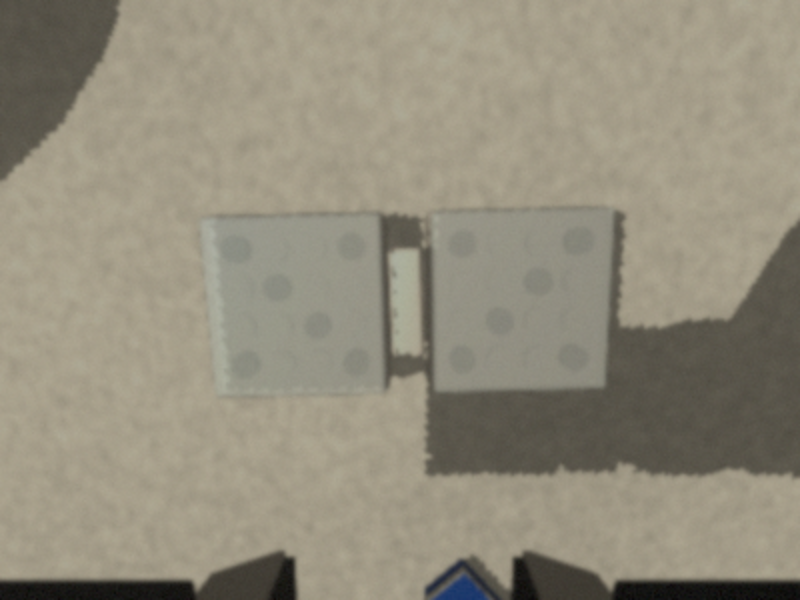

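The mailer's end face is centred at wrist px (322.5,151), and the boxes are turned about -1.5° relative to the tool. I'll approach above it and then check.

>>> {"method": "arm_command", "body": {"series": [[0.55, [30, -1, 20], [0, 0, -1.8]], [0.55, [59, -1, 40], [0, 0, -1.8]], [0.55, [59, -1, 70], [0, 0, -1.8]], [0.55, [59, -1, 95], [0, 0, -1.8]], [0.55, [59, -1, 95], [0, 0, -1.8]], [0.55, [59, -1, 95], [0, 0, -1.8]], [0.55, [59, -1, 95], [0, 0, -1.8]]]}}

```text
clock: 15.02
eef_pos: [0.4417, -0.3248, 0.109]
ee_rot: [0.476, 3.104, -0.001]
ft_force: [-0.3, -0.1, 0.3]
finger_gap: 0.0501
grasp_force: 0.0
```

```bash
python3 -c "
from h import *
W=wcam('w5'); m=plane(W,(322.5,151),.084)[0]; print(m, shift([m[0],m[1],.057],np.radians(73)))"
```

```text
[ 0.44085614 -0.322618    0.084     ] (array([ 1.6,  1.9, 52. ]), np.float64(-0.43016491930445966))
```

>>> {"method": "arm_command", "body": {"series": [[0.55, [1, 2, 25], [0, 0, -0.4]], [0.55, [1, 2, 42], [0, 0, -0.4]], [0.55, [1, 2, 52], [0, 0, -0.4]], [0.55, [1, 2, 52], [0, 0, -0.4]], [0.55, [1, 2, 52], [0, 0, -0.4]], [0, [1, 2, 52], [0, 0, -0.4]], [0, [1, 2, 52], [0, 0, -0.4]], [0, [1, 2, 52], [0, 0, -0.4]], [0, [1, 2, 52], [0, 0, -0.4]], [0, [1, 2, 52], [0, 0, -0.4]], [0, [1, 2, 52], [0, 0, -0.4]], [0, [1, 2, 52], [0, 0, -0.4]], [0, [1, 2, 52], [0, 0, -0.4]]]}}

```text
clock: 16.1
eef_pos: [0.4401, -0.3224, 0.0558]
ee_rot: [-0.467, -3.107, -0.0]
ft_force: [-0.1, 0.9, 1.6]
finger_gap: 0.0119
grasp_force: 30.0
```

>>> {"method": "arm_command", "body": {"series": [[0, [0, 0, -15], [0, 0, 0]], [0, [0, 0, -40], [0, 0, 0]], [0, [0, 0, -75], [0, 0, 0]], [0, [0, 0, -110], [0, 0, 0]], [0, [0, 0, -130], [0, 0, 0]], [0, [0, 0, -130], [0, 0, 0]], [0, [0, 0, -130], [0, 0, 0]]]}}

```text
clock: 16.68
eef_pos: [0.4408, -0.3231, 0.1869]
ee_rot: [0.467, 3.104, -0.002]
ft_force: [-0.1, 0.1, -1.1]
finger_gap: 0.012
grasp_force: 30.0
```

```bash
python3 -c "
from h import *
print(status.sense()['grasp_force'],shift([.5642,.1533,.18],np.radians(70.6)))"
```

```text
29.99794363975525 (array([ 22.1, 491.6,   6.5]), np.float64(2.300594295479357))
```

>>> {"method": "arm_command", "body": {"series": [[0, [-4, 30, 0], [0, 0, 2.3]], [0, [-8, 70, 0], [0, 0, 2.3]], [0, [-12, 110, 0], [0, 0, 2.3]], [0, [-16, 150, 0], [0, 0, 2.3]], [0, [-20, 190, 0], [0, 0, 2.3]], [0, [-23, 230, 0], [0, 0, 2.3]], [0, [-27, 270, 0], [0, 0, 2.3]], [0, [-31, 310, 0], [0, 0, 2.3]], [0, [-35, 350, 0], [0, 0, 2.3]], [0, [-39, 390, 0], [0, 0, 2.3]], [0, [-43, 430, 0], [0, 0, 2.3]], [0, [-46, 460, 0], [0, 0, 2.3]], [0, [-48, 480, 0], [0, 0, 2.3]], [0, [-48, 491, 0], [0, 0, 2.3]], [0, [-48, 491, 0], [0, 0, 2.3]], [0, [-48, 491, 0], [0, 0, 2.3]], [0, [-48, 491, 0], [0, 0, 2.3]], [0, [-48, 491, 0], [0, 0, 2.3]]]}}

```text
clock: 18.18
eef_pos: [0.63, 0.1297, 0.1854]
ee_rot: [-0.534, -3.095, 0.002]
ft_force: [-0.7, -0.2, -0.3]
finger_gap: 0.0121
grasp_force: 30.0
```

```bash
python3 -c "
from h import *
shot('w6'); W=wcam('w6'); print(proj(W,[[.5642,.1533,.048],[.5278,.2064,.048]])); cv2.imwrite('pics/w6c.png',cv2.resize(cv2.imread('pics/w6.png')[0:300,160:560],(800,600)))"
```

```text
18.1833 [0.63   0.1297 0.1854] [-5.340e-01 -3.095e+00  2.000e-03]
[[324.34039819 135.67220854]
 [375.98463044  62.25385442]]
```

View pics/w6c.png

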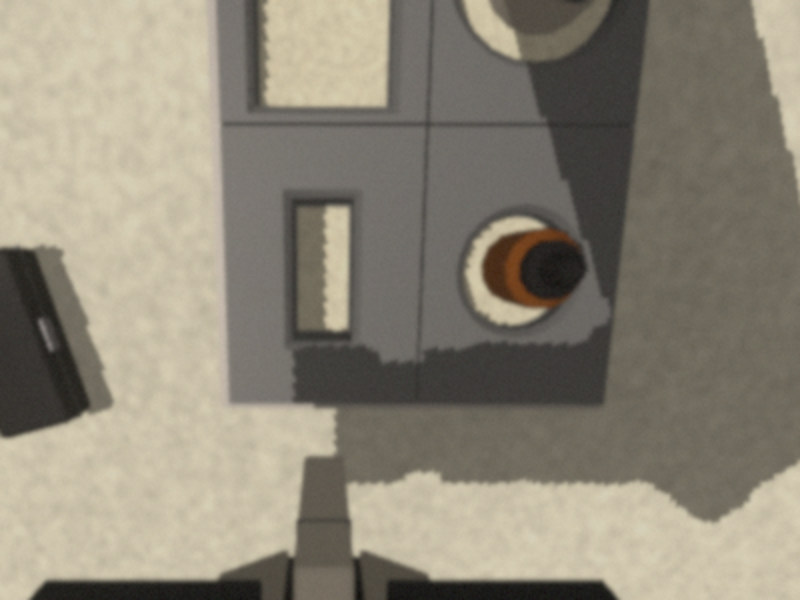

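The slot mouth is centred at wrist px (321,133.5), about 3 px from the prediction, so I'll correct for it. The bottle stands in its pocket.

```bash
python3 -c "
from h import *
W=wcam('w6'); m=plane(W,(321,133.5),.048)[0]; print(m,'cross',plane(W,(160+429/2,124/2),.048), shift([m[0],m[1],.13],np.radians(70.6)))"
```

```text
[0.56180353 0.15140322 0.048     ] cross [[0.52727123 0.20542272 0.048     ]] (array([71.5, -2.7, 55.7]), np.float64(-0.1715772180368873))
```

>>> {"method": "arm_command", "body": {"series": [[0, [30, -1, 0], [0, 0, 0]], [0, [60, -2, 0], [0, 0, 0]], [0, [71, -2, 10], [0, 0, 0]], [0, [71, -2, 30], [0, 0, 0]], [0, [71, -2, 50], [0, 0, 0]], [0, [71, -2, 55], [0, 0, 0]], [0, [71, -2, 55], [0, 0, 0]], [0, [71, -2, 55], [0, 0, 0]], [0, [71, -2, 55], [0, 0, 0]]]}}

```text
clock: 18.98
eef_pos: [0.5637, 0.1541, 0.132]
ee_rot: [0.53, 3.095, 0.001]
ft_force: [1.4, -0.9, -0.2]
finger_gap: 0.0118
grasp_force: 30.0
```

```bash
python3 -c "
from h import *
print(shift([.5622,.1517,.064],np.radians(70.6)))"
```

```text
(array([ 0.8, -2.8, 68. ]), np.float64(-0.04720171647655036))
```

>>> {"method": "arm_command", "body": {"series": [[0, [1, -2, 10], [0, 0, 0]], [0, [1, -2, 22], [0, 0, 0]], [0, [1, -2, 30], [0, 0, 0]], [0, [1, -2, 37], [0, 0, 0]], [0, [1, -2, 37], [0, 0, 0]]]}}

```text
clock: 19.4
eef_pos: [0.5594, 0.1523, 0.0914]
ee_rot: [-0.528, -3.093, 0.003]
ft_force: [0.0, -0.5, -0.4]
finger_gap: 0.0118
grasp_force: 30.0
```

>>> {"method": "arm_command", "body": {"series": [[0, [0, 0, 8], [0, 0, 0]], [0, [0, 0, 16], [0, 0, 0]], [0, [0, 0, 22], [0, 0, 0]], [0, [0, 0, 26], [0, 0, 0]], [0, [0, 0, 27], [0, 0, 0]], [0, [0, 0, 27], [0, 0, 0]], [0, [0, 0, 27], [0, 0, 0]]]}}

```text
clock: 19.98
eef_pos: [0.5612, 0.1528, 0.0668]
ee_rot: [0.529, 3.096, 0.0]
ft_force: [0.1, -0.3, -0.9]
finger_gap: 0.0116
grasp_force: 30.0
```

Free of contact and 3 mm above the floor. I'll lower the rest, release and rise.

>>> {"method": "arm_command", "body": {"series": [[0, [0, 0, 2], [0, 0, 0]], [0, [0, 0, 3], [0, 0, 0]], [0, [0, 0, 3], [0, 0, 0]], [0, [0, 0, 3], [0, 0, 0]], [0.1, [0, 0, 3], [0, 0, 0]], [0.25, [0, 0, 3], [0, 0, 0]], [0.4, [0, 0, 3], [0, 0, 0]], [0.4, [0, 0, 3], [0, 0, 0]], [0.4, [0, 0, 3], [0, 0, 0]], [0.4, [0, 0, -20], [0, 0, 0]], [0.4, [0, 0, -60], [0, 0, 0]], [0.4, [0, 0, -100], [0, 0, 0]], [1, [0, 0, -130], [0, 0, 0]], [1, [0, 0, -130], [0, 0, 0]]]}}

```text
clock: 21.15
eef_pos: [0.5655, 0.1542, 0.2042]
ee_rot: [0.527, 3.086, 0.009]
ft_force: [0.5, 1.1, -0.4]
finger_gap: 0.0459
grasp_force: 0.0
```

```bash
python3 -c "
from h import *
a=np.radians(-4.8)
print(status.sense()['clock'],shift([.547+.065,.0145-.04,.20],a))"
```

```text
21.15 (array([-103.5, -154.1,    4.1]), np.float64(75.40099937583))
```

>>> {"method": "arm_command", "body": {"series": [[1, [-4, -20, 0], [0, 0, 7]], [1, [-8, -40, 0], [0, 0, 14]], [1, [-12, -60, 0], [0, 0, 21]], [1, [-16, -80, 0], [0, 0, 28]], [1, [-20, -100, 0], [0, 0, 35]], [1, [-25, -120, 0], [0, 0, 42]], [1, [-30, -140, 0], [0, 0, 49]], [1, [-35, -160, 0], [0, 0, 56]], [1, [-40, -180, 0], [0, 0, 63]], [1, [-45, -200, 0], [0, 0, 70]], [1, [-45, -205, 0], [0, 0, 75]], [1, [-45, -205, 0], [0, 0, 75]], [1, [-45, -205, 0], [0, 0, 75]], [1, [-45, -205, 0], [0, 0, 75]]]}}

```text
clock: 22.32
eef_pos: [0.5355, -0.0543, 0.1966]
ee_rot: [-2.3, -2.139, -0.001]
ft_force: [0.5, -1.4, 0.8]
finger_gap: 0.0918
grasp_force: 0.0
```

```bash
python3 -c "
from h import *
shot('w7'); W=wcam('w7'); print(status.sense()['qpos'].round(2),proj(W,[[.547,.0145,.032]]))
cv2.imwrite('pics/w7c.png',cv2.resize(cv2.imread('pics/w7.png')[0:300,120:520],(800,600)))"
```

```text
22.3167 [ 0.5355 -0.0543  0.1966] [-2.300e+00 -2.139e+00 -1.000e-03]
[-0.11  0.31  0.19  1.88 -0.07  0.96  0.04] [[329.25456643 133.88351446]]
```

View pics/w7c.png

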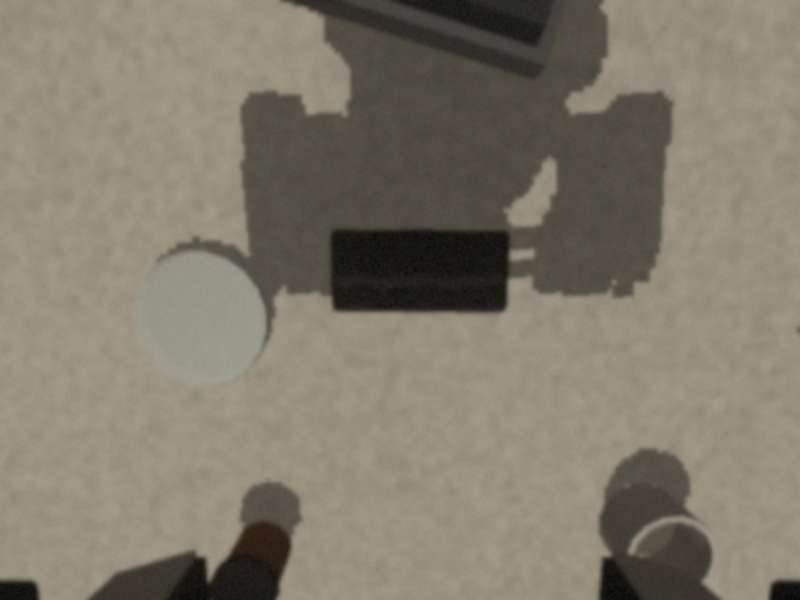

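The case is at crop (332–508, 230–311), i.e. wrist px centre (330,135.3), square with the tool and as predicted.

```bash
python3 -c "
from h import *
W=wcam('w7'); m=plane(W,(330,135.3),.032)[0]; print(m,shift([m[0],m[1],.018]))"
```

```text
[0.54755287 0.01330107 0.032     ] (array([ 68. ,   7.1, 178.6]), None)
```

>>> {"method": "arm_command", "body": {"series": [[1, [35, 4, 20], [0, 0, 0]], [1, [68, 7, 50], [0, 0, 0]], [1, [68, 7, 90], [0, 0, 0]], [1, [68, 7, 125], [0, 0, 0]], [1, [68, 7, 130], [0, 0, 0]], [1, [68, 7, 130], [0, 0, 0]], [1, [68, 7, 130], [0, 0, 0]], [1, [68, 7, 130], [0, 0, 0]]]}}

```text
clock: 23.03
eef_pos: [0.5497, 0.0115, 0.069]
ee_rot: [2.304, 2.133, 0.005]
ft_force: [0.7, 0.0, 0.3]
finger_gap: 0.0917
grasp_force: 0.0
```

```bash
python3 -c "
from h import *
print(shift([.5475,.0138,.018]))"
```

```text
(array([ 2.1, -2.5, 51. ]), None)
```

>>> {"method": "arm_command", "body": {"series": [[1, [1, -2, 20], [0, 0, 0]], [1, [1, -2, 38], [0, 0, 0]], [1, [1, -2, 50], [0, 0, 0]], [1, [1, -2, 50], [0, 0, 0]], [1, [1, -2, 50], [0, 0, 0]], [0, [1, -2, 50], [0, 0, 0]], [0, [1, -2, 50], [0, 0, 0]], [0, [1, -2, 50], [0, 0, 0]], [0, [1, -2, 50], [0, 0, 0]], [0, [1, -2, 50], [0, 0, 0]], [0, [1, -2, 50], [0, 0, 0]], [0, [1, -2, 50], [0, 0, 0]]]}}

```text
clock: 24.03
eef_pos: [0.5466, 0.0129, 0.0177]
ee_rot: [2.304, 2.134, 0.002]
ft_force: [-2.1, -0.5, 6.0]
finger_gap: 0.0755
grasp_force: 30.0
```

>>> {"method": "arm_command", "body": {"series": [[0, [0, 0, -20], [0, 0, 0]], [0, [0, 0, -55], [0, 0, 0]], [0, [0, 0, -90], [0, 0, 0]], [0, [0, 0, -110], [0, 0, 0]], [0, [0, 0, -110], [0, 0, 0]], [0, [0, 0, -110], [0, 0, 0]]]}}

```text
clock: 24.53
eef_pos: [0.5465, 0.013, 0.1279]
ee_rot: [2.304, 2.134, 0.004]
ft_force: [-0.6, -0.0, -0.8]
finger_gap: 0.0758
grasp_force: 30.0
```

```bash
python3 -c "
from h import *
print(status.sense()['grasp_force'],shift([.4655,.1875,.128],np.radians(-19.4)))"
```

```text
29.999080896377563 (array([167.8, -94.1,  -0.2]), np.float64(15.01485451075773))
```

>>> {"method": "arm_command", "body": {"series": [[0, [20, -11, 0], [0, 0, 3]], [0, [47, -26, 0], [0, 0, 7]], [0, [75, -42, 0], [0, 0, 11]], [0, [103, -58, 0], [0, 0, 15]], [0, [130, -73, 0], [0, 0, 15]], [0, [150, -84, 0], [0, 0, 15]], [0, [163, -91, 0], [0, 0, 15]], [0, [168, -94, 0], [0, 0, 15]], [0, [168, -94, 0], [0, 0, 15]], [0, [168, -94, 0], [0, 0, 15]], [0, [168, -94, 0], [0, 0, 15]], [0, [168, -94, 0], [0, 0, 15]]]}}

```text
clock: 25.53
eef_pos: [0.4653, 0.1859, 0.1264]
ee_rot: [2.566, 1.812, -0.001]
ft_force: [0.4, 0.1, -1.3]
finger_gap: 0.0761
grasp_force: 30.0
```

```bash
python3 -c "
from h import *
print(status.sense()['grasp_force'],shift([.4655,.1875,.0517],np.radians(-19.4)))"
```

```text
29.999096989631653 (array([ 1.6, -0.4, 74.7]), np.float64(-0.14523983463672607))
```

>>> {"method": "arm_command", "body": {"series": [[0, [0, 0, 20], [0, 0, 0]], [0, [0, 0, 40], [0, 0, 0]], [0, [0, 0, 55], [0, 0, 0]], [0, [0, 0, 64], [0, 0, 0]], [0, [0, 0, 70], [0, 0, 0]], [0, [0, 0, 73], [0, 0, 0]], [0, [0, 0, 75], [0, 0, 0]], [0, [0, 0, 75], [0, 0, 0]], [0, [0, 0, 75], [0, 0, 0]]]}}

```text
clock: 26.28
eef_pos: [0.4655, 0.1878, 0.0524]
ee_rot: [2.564, 1.815, 0.002]
ft_force: [0.0, 1.1, -0.6]
finger_gap: 0.0758
grasp_force: 30.0
```

>>> {"method": "arm_command", "body": {"series": [[0, [0, 0, 1], [0, 0, 0]], [0, [0, 0, 1], [0, 0, 0]], [0.88, [0, 0, 1], [0, 0, 0]], [0.92, [0, 0, 1], [0, 0, 0]], [0.95, [0, 0, 1], [0, 0, 0]], [0.95, [0, 0, 1], [0, 0, 0]], [0.95, [0, 0, 1], [0, 0, 0]], [0.95, [0, 0, -20], [0, 0, 0]], [0.95, [0, 0, -60], [0, 0, 0]], [0.95, [0, 0, -100], [0, 0, 0]], [0.95, [0, 0, -140], [0, 0, 0]], [0.95, [-40, 0, -150], [0, 0, 0]], [0.95, [-80, 0, -150], [0, 0, 0]], [0.95, [-100, 0, -150], [0, 0, 0]], [0.95, [-100, 0, -150], [0, 0, 0]], [0.95, [-100, 0, -150], [0, 0, 0]]]}}

```text
clock: 27.62
eef_pos: [0.4314, 0.0923, 0.202]
ee_rot: [-2.566, -1.812, -0.001]
ft_force: [-0.4, 0.5, -1.2]
finger_gap: 0.087
grasp_force: 0.0
```

```bash
python3 -c "
from h import *
shot('w8'); w=cv2.imread('pics/w8.png'); s=viewer.camera('side')[:,:,::-1]; cv2.imwrite('pics/side2.png',s)
cv2.imwrite('pics/f.png',np.vstack([cv2.resize(w[0:300],(640,300)),cv2.resize(s[140:310,190:420],(406,300)).copy() if 0 else cv2.copyMakeBorder(cv2.resize(s[140:310,190:420],(406,300)),0,0,0,234,0)]))"
```

```text
27.6167 [0.4314 0.0923 0.202 ] [-2.566e+00 -1.812e+00 -1.000e-03]
```

View pics/f.png

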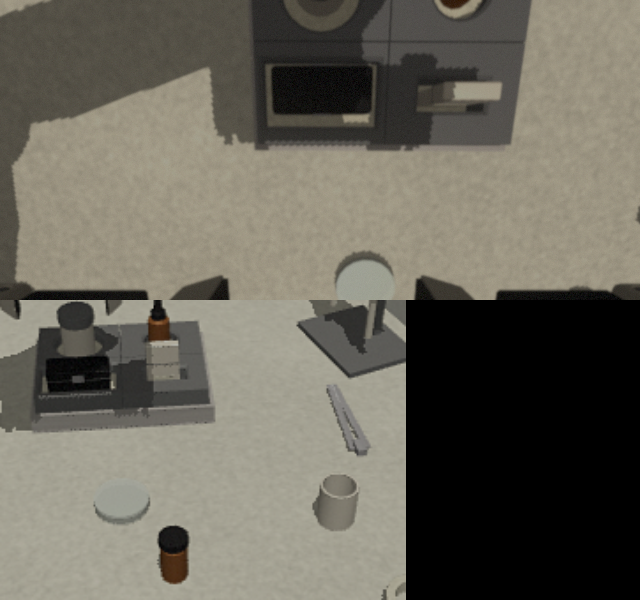

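The picture shows all four items seated in their bays (case at 323,90; mailer upright at 472,92). The open jar and flat-capped bottle are untouched, and the gripper is clear. Handing in.

```bash
python3 -c "
from cell import ticket
print(ticket.hand_in())"
```

```text
the job is handed in; nothing more can be done
None
```

I handed the job in at about 28 s on the robot's clock: the jar, bottle, case and mailer are all in their bays and the two look-alikes were not moved, as the last pictures show, but the hand-in returned no verdict.

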